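# Load the tall filter into the photometer slide and hold it at the notch

## Robot

A 7-joint arm with a two-finger parallel gripper is mounted at the origin on the work surface. World frame = base frame: x ahead of the robot, y to its left, z up, the work surface at z = 0. Lengths are in m, angles in rad, forces in N, time in s.
With the tool pointing down it reaches from about 0.425 to 0.925 m from the base axis. Payload 6.8 kg.
Tool frame: the origin (TCP) lies at the very end of the fingers, on their centre line; the grasp point (between the pads) lies 19 mm behind it; z points along the fingers, y is the line along which they close (so a half turn about z gives the same grasp; the last joint's range is limited). The gripper opens to 85 mm and grips with 20 to 120 N. Pads are 22 mm wide; open, the fingers measure 114 mm over their backs; the gripper's body (76 mm by 85 mm) begins 54 mm behind the grasp point. The pads swing forward as they close: fully open they stand 13 mm farther back than shut.
Start: joints at [1.14, 0.477, 0.022, 1.555, -0.011, 1.109, -0.083], TCP at [0.214, -0.64, 0.231] pointing down, gripper open.
Joint ranges: [-2.96, 2.96], [-0.34, 2.1], [-1.41, 1.46], [0.24, 2.44], [-1.37, 4.51], [0.17, 1.92], [-2.96, 2.96]. Speed limits (rad/s): [2.39, 2.39, 3.14, 3.14, 3.14, 3.14, 3.14].

## Interface

Orientations are given as a rotation vector (axis times angle).
In Python, from bench import r gives the robot as it stands.
- The arm moves only by the tool play_rows, never from a script. Its argument "targets" is text: rows parted by semicolons, each of 5 numbers parted by spaces: the closure, from -1 (fully open) to 1 (shut), then the shift along the tool's x, y, z in m, then the turn about the tool's z in rad. In form: gripper dx dy dz spin; .... A call has 1 to 8 rows; each row is the pose to reach, as a shift and turn from the pose commanded when the call began, along the tool's axes at that moment; what a row does not reach only later rows make up. A row lasts 1/12 s, in which the tool goes at most 41.7 mm and 7.16 degrees, less where a joint would pass 70% of its speed; a pose out of reach is approached as far as the arm can. A call with a gripper value outside its range is refused whole. The fingers move at their own pace and stop on an object; "squeeze" is the grip in N (left out, the last holds). Time passes only in rows, so rows that repeat a pose let the fingers close. It gives the time, the measured TCP pose, the force, the opening and the grip force at its end, in the units of the state.
- r.get_obs(): the state, without advancing time (a new reading comes with each control period).
- r.grab_frame(name): name is "side" or "top"; returns the picture (420x560x3 uint8, red, green, blue); there is no depth.
- r.camera_info(name): a dict with "fov_y" (degrees; the focal length in pixels is half the picture's height over the tangent of half this angle, whatever the lens; pixels are square), "cx", "cy" (the principal point, pixels), "k1" (the pictures are not rectified: a ray, as slopes to the right and down, at radius r is drawn at 1 + k1 r^2 times it, then the intrinsics apply), "position" and "rotation" of the camera in the world. Camera axes: x right, y down, z forward; pixel columns grow to the right and rows downward; lengths in m; the calibration is good to about 2 mm. A picture is of the moment at which its call begins. camera_info takes no time and is no camera call.
- r.hand_in(): hands the job in; it is judged then, once.
The state is a dict: "clock": time; "joints": joint angles; "qvel": joint speeds; "tau": joint torques, N m; "tcp_pos": TCP position; "orientation": TCP orientation; "contact_force": force on the tool from outside, world axes, zero at the start; "moment": the same for the moment, N m; "grip_width": finger opening in m; "gripper_force": force on a finger pad.
Only numpy, scipy, OpenCV 4.12 (cv2) and the standard library are available. Lean on these libraries where they do the work, as an engineer would, in place of code of your own. Each camera call takes 0.05 s, during which the arm holds its last target. There are 200 camera calls.

## Task

Draw the tall filter plate straight up out of the rack and stand it fully home in the slot of the photometer's filter slide, and let go of it. Then take the slide by its upright handle and slide it towards the reading head until you feel the ball click into the notch, without running past it, and finish there still holding the handle, with the slide in the notch. Leave the two short plates in the rack and the two small vials standing where they are.

Things in the scene. Friction and masses are not known exactly. Their poses are not given: they have to be found in the camera images.
- rack: Grey filter rack on an aluminium foot, 150 x 74 mm, 47 mm high, fixed. Origin: centre of its underside. Three parallel slots run along its y axis, at x = -50, 0 and +50 mm; each is 8.5 mm wide (x), 53 mm long (y) and 35 mm deep, floor 12 mm above the table. One plate stands in each slot, in any order.
- tall_plate_center (a point): Centre of the tall filter plate, the tallest of the three in the rack: an aluminium-framed amber glass plate 6 mm thick (its x), 50 mm wide (its y), 100 mm high (z), 70 g. In the rack its top edge is 112 mm above the table, 40 mm above the short plates. Its axes are parallel to the rack's at the start; the two faces are alike.
- short_plate_a_center (a point): Centre of a short filter plate of the same make, 6 x 50 x 60 mm, top 72 mm above the table in the rack. It stays there.
- short_plate_b_center (a point): Centre of the other short plate, likewise 6 x 50 x 60 mm. It stays there.
- rail: Grey base of the photometer rail with two steel bars, 100 x 400 mm, 25 mm high, fixed. Origin: centre of its underside. The slide runs along its y axis.
- slide (a joint): Travel of the filter slide along the rail's +y (m), 0 to 0.21; it starts between 0 and 0.03. It runs with about 1.5 N of friction and stays where it is left. Moving to +y brings it to the notch; it could be forced on beyond the notch.
- slide_slot (a point): Middle of the floor of the slot in the slide, 36 mm above the table; axes as the rail's. The slot takes a plate upright with its faces towards the rail's +x and -x: 9 mm wide (x), 55 mm long (y), 22 mm deep, below a mouth whose two long sides flare outward; the flares' rims are about 31 mm above the slot floor and 21 mm apart.
- slide_handle (a point): Point on the axis of the slide's upright round steel handle, 18 mm in diameter, 15 mm below its top (top 131 mm above the table, free from 42 mm up). It stands 60 mm to -x and 55 mm to -y of the slot's centre, in rail axes.
- slide_mark (a point): Mid-notch point on the far (+x) edge of the slide, 31 mm above the table, level with the slot's centre in y. The notch lies here between two steel bumps.
- head: Black reading head, 60 x 70 mm and 117 mm high, fixed beyond the rail's +x side, parallel to the rail, at a place along the rail that varies. Origin: centre of its underside. A lens and below it the sprung ball look to -x, towards the slide.
- notch_ball (a point): Centre of the head's sprung ball; rail axes. In the notch, slide_mark and this ball have the same position along the rail's y. On the way the push needed jumps from 1.5 N to about 9 N some 10 mm before the notch (first bump), fades and turns into a slight pull, then rises steeply from the notch on, past 5 N within 2 mm: stop there. At about 17 N the slide would break out and run past.
- vial_a: Small white sample vial with blue cap, 30 mm diameter, 50 mm high, standing loose about 110 mm to the +y side of the rack. Origin: centre of its underside.
- vial_b: The same kind of vial, loose, about 110 mm to the -y side of the rack. Origin: centre of its underside.

How it is judged:
On the way, in this order (a step that is already met when the one before it is completed fails the run):
1. the tall plate has been drawn up clear of the rack (z of tall_plate_center in the frame of rack above 0.11 m), for 0.1 s.
2. the tall plate stands home in the slide's slot, let go, with the slide still well short of the notch (x of tall_plate_center in the frame of slide_slot between -0.005 and 0.005 m and y of tall_plate_center in the frame of slide_slot between -0.006 and 0.006 m and z of tall_plate_center in the frame of slide_slot between 0.045 and 0.054 m and angle between tall_plate_center's own z axis and vertical below 0.12 rad and contact force between the fingers and tall_plate below 0.3 N and y of slide_mark in the frame of notch_ball below -0.03 m), for 0.2 s.
At the end, for the whole second after the job is handed in: Tall plate in the slide's slot (5 mm across, 6 mm along, foot within 5 mm of the floor), untouched by the fingers; slide at rest within 4 mm of the notch; fingers on the slide's handle with over 1 N; short plates within 15 mm of where they began (x of tall_plate_center in the frame of slide_slot between -0.005 and 0.005 m and y of tall_plate_center in the frame of slide_slot between -0.006 and 0.006 m and z of tall_plate_center in the frame of slide_slot between 0.045 and 0.054 m and angle between tall_plate_center's own z axis and vertical below 0.12 rad and contact force between the fingers and tall_plate below 0.3 N and y of slide_mark in the frame of notch_ball between -0.004 and 0.004 m and contact force between the fingers and slide above 1 N and horizontal distance between the grasp point and slide_handle below 0.018 m and velocity of joint slide between -0.01 and 0.01 m/s and distance of each of short_plate_a_center, short_plate_b_center from where it was at the start of the episode below 0.015 m); the arm keeps its last pose, push and grip.
It fails at once if the slide was run past the notch by more than 10 mm (y of slide_mark in the frame of notch_ball above 0.01 m).
It fails at once if a short plate was pulled up out of place (distance of any of short_plate_a_center, short_plate_b_center from where it was at the start of the episode above 0.025 m).
It fails at once if a vial was knocked over or pushed away (distance of any of vial_a, vial_b from where it was at the start of the episode above 0.03 m or angle between any of vial_a, vial_b's own z axis and vertical above 0.6 rad).
It also fails if it takes over 69 s, if anything falls off the work surface, if the arm or the gripper's body presses on something with over 40 N, if the wrist force passes 120 N, or if a joint passes its speed limit or range.

## Working session

There is one attempt and no reset: what is moved stays moved. The work goes in short steps, Python scripts to look and compute and a tool call to move; the robot and the scene stay as the last step left them, time stands still between calls to the robot, and variables do not carry over. Pictures are saved under pics/ and viewed, at most 10 in all, crops included, and the job is handed in when it is done.

Besides the shell and the picture viewer there is one more tool, called after "Request:" as name(argument=value, ...), one argument or row to a line, values as JSON. play_rows: Moves the arm, as the interface text tells. Its arguments: {"type":"object","properties":{"targets":{"type":"string"},"squeeze":{"type":"number"}},"required":["targets"]}

```bash
mkdir -p pics
python3 - <<'E'
from bench import r
import cv2
for n in ("top","side"):
    cv2.imwrite(f"pics/{n}0.png",r.grab_frame(n)[:,:,::-1]); print(n,r.camera_info(n))
o=r.get_obs();print(o)
E
```

```text
top {'fov_y': 53.41002891000232, 'cx': 283.9263351866143, 'cy': 210.67851675989382, 'k1': -0.03572392288768047, 'position': array([ 0.42304929, -0.01269311,  0.89930958]), 'rotation': array([-2.14225807,  2.08720958, -0.1779678 ])}
side {'fov_y': 54.63527571956094, 'cx': 278.8995006350458, 'cy': 209.45098910712878, 'k1': -0.07541638903724228, 'position': array([0.35890199, 0.61714167, 0.94003134]), 'rotation': array([-0.47688653,  2.81799368, -0.99927253])}
{'clock': 0.1, 'joints': array([ 1.13990042,  0.4777065 ,  0.02235651,  1.55635579, -0.01153938,
        1.10929252, -0.08310892]), 'qvel': array([ 3.00761164e-04, -2.22966337e-03, -1.35411335e-04, -2.58636378e-03,
        9.96342242e-04,  8.80459988e-04, -7.84394942e-05]), 'tau': array([ 4.61562551e-03, -5.97759354e+01,  1.61376983e+00, -2.81953114e+01,
        1.28133874e-02,  4.99482368e-03,  5.69760618e-05]), 'tcp_pos': array([ 0.21394568, -0.6396335 ,  0.23042917]), 'orientation': array([-3.09919237e+00, -5.04562443e-01,  5.50623888e-04]), 'contact_force': array([-0.41404707,  0.37240308,  0.17684976]), 'moment': array([ 0.04222915, -0.04371354, -0.01388672]), 'gripper_force': 0.0, 'grip_width': 0.08538047675791806}
```

View pics/top0.png

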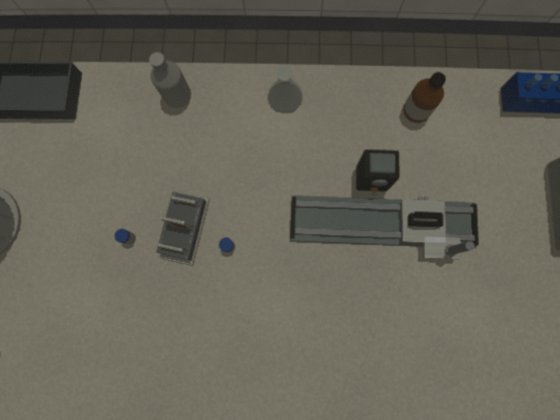

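View pics/side0.png

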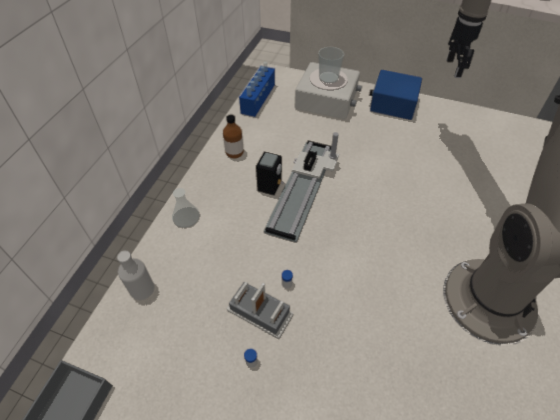

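Top view: rack around (182,227) with three plates; the middle one (176,222) seems tall and shows amber in the side view at (260,298). The slide slot is near (427,219), handle near (468,246) and head near (380,165). I'll zoom in next.

Run:
```python
import cv2,numpy as np
t=cv2.imread("pics/top0.png");s=cv2.imread("pics/side0.png")
def crop(im,x0,y0,w,h,f):
    c=cv2.resize(im[y0:y0+h,x0:x0+w],None,fx=f,fy=f,interpolation=cv2.INTER_CUBIC)
    c=cv2.convertScaleAbs(c,alpha=1.6)
    for i in range(0,w,10): cv2.putText(c,str(x0+i),(i*f,8),0,.3,(0,255,255)); cv2.line(c,(i*f,10),(i*f,14),(0,255,255))
    for i in range(10,h,10): cv2.putText(c,str(y0+i),(0,i*f),0,.3,(0,255,255))
    return c
a=crop(t,140,180,100,90,4); b=crop(s,215,260,90,90,4)
cv2.imwrite("pics/c1.png",np.hstack([a,b]))
a=crop(t,285,140,198,115,4); cv2.imwrite("pics/c2.png",a)
cv2.imwrite("pics/c3.png",crop(s,240,125,110,120,5))
```

```text
(no output)
```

View pics/c1.png

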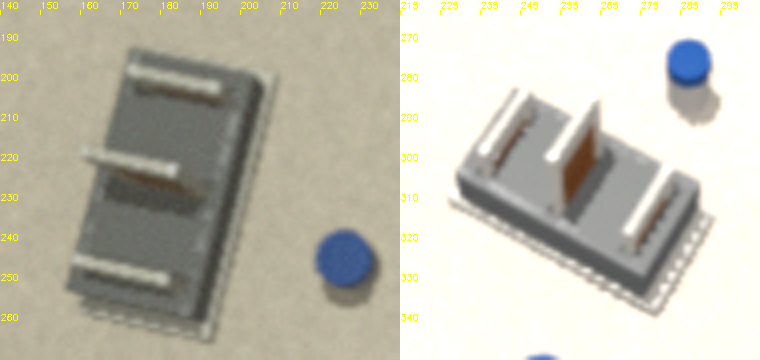

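View pics/c2.png

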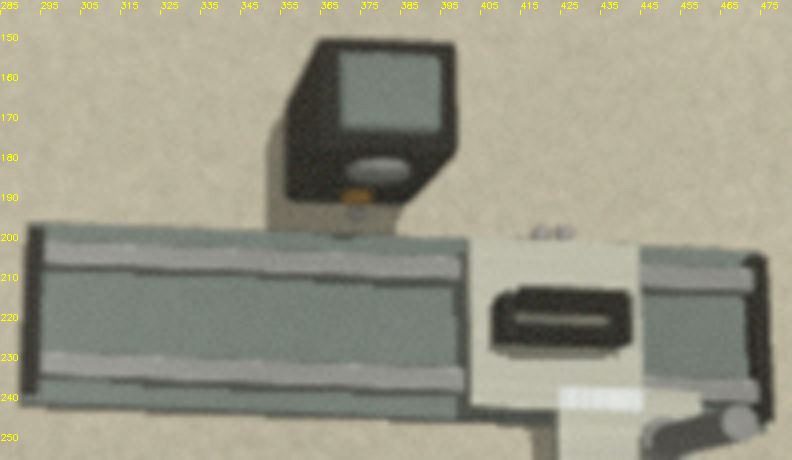

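View pics/c3.png

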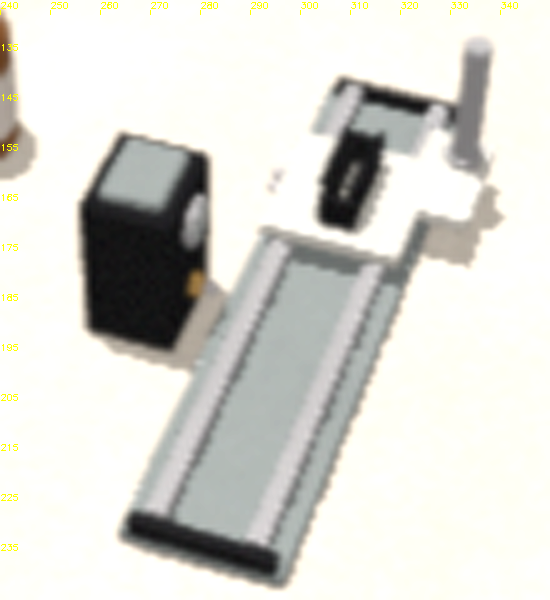

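Tall plate is the middle one: top-edge ends at top px (160.5,218.5)/(184.5,222.7) and side px (252.5,299.3)/(264.5,285.5). Slot rim centre is at top (425.3,219.3), handle top at (470,245), ball at (374.3,189) and bumps at (423.3,198).

```bash
cat > h.py <<'E'
from bench import r
import cv2,numpy as np
from scipy.spatial.transform import Rotation as R
def ray(n,p):
    c=r.camera_info(n);f=210/np.tan(np.radians(c['fov_y']/2))
    K=np.array([[f,0,c['cx']],[0,f,c['cy']],[0,0,1.]])
    q=cv2.undistortPoints(np.array([[p]],float),K,np.array([c['k1'],0,0,0,0]))[0,0]
    return np.array(c['position']),R.from_rotvec(c['rotation']).apply([q[0],q[1],1])
def onz(n,p,z):
    o,d=ray(n,p);return o+d*(z-o[2])/d[2]
def tri(pt,ps):
    A=[];b=[]
    for n,p in(("top",pt),("side",ps)):
        o,d=ray(n,p);d/=np.linalg.norm(d);P=np.eye(3)-np.outer(d,d);A.append(P);b.append(P@o)
    return np.linalg.lstsq(np.vstack(A),np.hstack(b),rcond=None)[0]
E
python3 - <<'E'
from h import *
np.set_printoptions(precision=4,suppress=True)
def line(name,n,a,b,z):
    A,B=onz(n,a,z),onz(n,b,z);d=B-A;print(name,A[:2],B[:2],'mid',(A+B)[:2]/2,'len',np.hypot(*d[:2]),'ang',np.degrees(np.arctan2(d[1],d[0])))
line('tall top','top',(160.5,218.5),(184.5,222.7),.112)
line('tall side','side',(252.5,299.3),(264.5,285.5),.112)
line('shortA','top',(172,197.5),(195.2,202),.072)
line('shortB','top',(158.7,245),(182,249.7),.072)
line('rack edge','top',(172,193),(206,199),.047)
line('rack left','top',(172,193),(157,252.5),.047)
line('rimU','top',(413,212),(443,213.2),.067)
line('rim','top',(407.5,219),(443,219.7),.067)
line('rim side','side',(307,168),(312,153),.067)
line('floor','top',(413.8,220),(437.5,220.3),.036)
line('rail up','top',(295,196.3),(474,203),.025)
line('rail lo','top',(291,241),(402,244.5),.025)
line('bars','top',(296,202),(400,204.5),.025)
line('bump-ball','top',(423.3,198),(374.3,189.3),.031)
print('handle top',onz('top',(470,245),.131),onz('side',(335,134),.131),tri((470,245),(335,134)))
print('ball',tri((374.3,189.3),(277.5,180.5)),'mark',tri((423.3,198),(293.5,160.5)))
print('vials',onz('top',(226,244.5),.05),onz('top',(122.5,236),.05))
o=r.get_obs();print(R.from_rotvec(o['orientation']).as_matrix())
E
```

```text
tall top [0.5505 0.2419] [0.5435 0.1946] mid [0.547  0.2183] len 0.04777517780016893 ang -98.42058138571726
tall side [0.5527 0.2463] [0.5395 0.205 ] mid [0.5461 0.2257] len 0.04335176684107579 ang -107.68780303102677
shortA [0.601  0.2347] [0.5927 0.1863] mid [0.5969 0.2105] len 0.049094305655030375 ang -99.67617251913997
shortB [0.5031 0.2541] [0.495  0.2063] mid [0.499  0.2302] len 0.04842729480811148 ang -99.6219385006981
rack edge [0.6161 0.2429] [0.6048 0.1699] mid [0.6104 0.2064] len 0.0738587336363957 ang -98.75455359160762
rack left [0.6161 0.2429] [0.49   0.2644] mid [0.553  0.2537] len 0.12790874518068646 ang 170.33535731044765
rimU [ 0.5838 -0.2561] [ 0.5828 -0.3169] mid [ 0.5833 -0.2865] len 0.060827882761221204 ang -90.92852317051661
rim [ 0.5691 -0.2445] [ 0.5694 -0.3163] mid [ 0.5693 -0.2804] len 0.07179054424100968 ang -89.75123571295663
rim side [ 0.5674 -0.2313] [ 0.5716 -0.2997] mid [ 0.5695 -0.2655] len 0.06847039830896384 ang -86.47488928441305
floor [ 0.5728 -0.2663] [ 0.5733 -0.316 ] mid [ 0.5731 -0.2912] len 0.04971018823512664 ang -89.34228397364775
rail up [ 0.62   -0.0167] [ 0.6147 -0.3999] mid [ 0.6173 -0.2083] len 0.38322158334404305 ang -90.79265961341837
rail lo [ 0.5235 -0.0104] [ 0.522  -0.2433] mid [ 0.5228 -0.1268] len 0.2328171505030237 ang -90.38743126531584
bars [ 0.6076 -0.0191] [ 0.6075 -0.2411] mid [ 0.6075 -0.1301] len 0.22197191427737806 ang -90.01243277551981
bump-ball [ 0.6216 -0.2894] [ 0.638  -0.1855] mid [ 0.6298 -0.2375] len 0.10528161814032809 ang 81.00714597700055
handle top [ 0.512 -0.341  0.131] [ 0.5136 -0.3362  0.131 ] [ 0.5138 -0.3437  0.1247]
ball [ 0.642  -0.1854  0.0303] mark [ 0.626  -0.2918  0.0233]
vials [0.51   0.1222 0.05  ] [0.5218 0.3386 0.05  ]
[[ 0.9484  0.3172 -0.0006]
 [ 0.3172 -0.9484  0.0015]
 [-0.0001 -0.0016 -1.    ]]
```

```bash
cat >> h.py <<'E'
def go(x,y,z,ydeg):
    o=r.get_obs();M=R.from_rotvec(o['orientation']);d=M.inv().apply(np.array([x,y,z])-o['tcp_pos'])
    m=M.as_matrix();a=np.degrees(np.arctan2(m[1,1],m[0,1]));w=(ydeg-a+180)%360-180
    print('t',round(o['clock'],2),'tcp',o['tcp_pos'].round(4),'yang',round(a,2),'tilt',m[:2,2].round(4),'F',o['contact_force'].round(1),'w',round(o['grip_width'],4),'g',round(o['gripper_force'],1))
    print('shift',d.round(4),'spin',round(-np.radians(w),4))
E
python3 -c "
from h import *
go(.53,-.25,.25,-9.5)"
```

```text
t 0.1 tcp [ 0.2139 -0.6396  0.2304] yang -71.51 tilt [-0.0006  0.0015] F [-0.4  0.4  0.2] w 0.0854 g 0.0
shift [ 0.4233 -0.2693 -0.0192] spin -1.0822
```

Request:
play_rows(
  targets="-1 0.423 -0.269 -0.019 -1.08; -1 0.423 -0.269 -0.019 -1.08; -1 0.423 -0.269 -0.019 -1.08; -1 0.423 -0.269 -0.019 -1.08; -1 0.423 -0.269 -0.019 -1.08; -1 0.423 -0.269 -0.019 -1.08; -1 0.423 -0.269 -0.019 -1.08; -1 0.423 -0.269 -0.019 -1.08",
)

```text
clock: 0.77
tcp_pos: [0.4247, -0.3796, 0.2438]
orientation: [-2.473, -1.937, 0.0]
contact_force: [0.4, -0.9, 0.1]
grip_width: 0.0856
gripper_force: 0.0
```

```bash
python3 -c "
from h import *
go(.5475,.2195,.2,-9.5)"
```

```text
t 0.77 tcp [ 0.4247 -0.3796  0.2438] yang -13.86 tilt [-0.0004  0.0001] F [ 0.4 -0.9  0.1] w 0.0856 g 0.0
shift [ 0.6111 -0.0242  0.0438] spin -0.0761
```

Request:
play_rows(
  targets="-1 0.611 -0.024 0.044 -0.076; -1 0.611 -0.024 0.044 -0.076; -1 0.611 -0.024 0.044 -0.076; -1 0.611 -0.024 0.044 -0.076; -1 0.611 -0.024 0.044 -0.076; -1 0.611 -0.024 0.044 -0.076; -1 0.611 -0.024 0.044 -0.076; -1 0.611 -0.024 0.044 -0.076",
)

```text
clock: 1.43
tcp_pos: [0.4926, -0.0544, 0.2198]
orientation: [2.404, 2.022, -0.001]
contact_force: [0.9, -0.4, 0.4]
grip_width: 0.0855
gripper_force: 0.0
```

```bash
python3 -c "
from h import *
go(.5475,.2195,.2,-9.5)"
```

```text
t 1.43 tcp [ 0.4926 -0.0544  0.2198] yang -9.88 tilt [-0.0002 -0.0003] F [ 0.9 -0.4  0.4] w 0.0855 g 0.0
shift [0.2793 0.0071 0.0197] spin -0.0066
```

Request:
play_rows(
  targets="-1 0.279 0.007 0.02 -0.007; -1 0.279 0.007 0.02 -0.007; -1 0.279 0.007 0.02 -0.007; -1 0.279 0.007 0.02 -0.007; -1 0.279 0.007 0.02 -0.007; -1 0.279 0.007 0.02 -0.007; -1 0.279 0.007 0.02 -0.007; -1 0.279 0.007 0.02 -0.007",
)

```text
clock: 2.1
tcp_pos: [0.5464, 0.2257, 0.1997]
orientation: [-2.385, -2.039, -0.004]
contact_force: [0.5, -0.4, 0.3]
grip_width: 0.0856
gripper_force: 0.0
```

```bash
python3 -c "
from h import *
go(.5475,.2195,.081,-9.5)"
```

```text
t 2.1 tcp [0.5464 0.2257 0.1997] yang -8.95 tilt [-0.0007  0.0051] F [ 0.5 -0.4  0.3] w 0.0856 g 0.0
shift [-0.0065  0.0022  0.1186] spin 0.0097
```

Request:
play_rows(
  targets="-1 0 0 0 0; -1 0 0 0.03 0; -1 0 0 0.06 0; -1 0 0 0.09 0; -1 0 0 0.118 0; -1 0 0 0.118 0; -1 0 0 0.118 0; -1 0 0 0.118 0",
)

```text
clock: 2.77
tcp_pos: [0.5485, 0.217, 0.0835]
orientation: [2.398, 2.029, 0.002]
contact_force: [-0.0, 0.6, 0.8]
grip_width: 0.0852
gripper_force: 0.0
```

```bash
python3 -c "
from h import *
go(.5475,.2195,.081,-9.5)
t=r.grab_frame('top')[:,:,::-1];s=r.grab_frame('side')[:,:,::-1]
f=lambda im,x,y:cv2.convertScaleAbs(cv2.resize(im[y:y+100,x:x+100],None,fx=4,fy=4),alpha=1.5)
cv2.imwrite('pics/g1.png',np.hstack([f(t,130,180),f(s,215,250)]))"
```

```text
t 2.77 tcp [0.5485 0.217  0.0835] yang -9.52 tilt [0.0016 0.0003] F [-0.   0.6  0.8] w 0.0852 g 0.0
shift [ 0.0023 -0.0014  0.0025] spin -0.0004
```

View pics/g1.png

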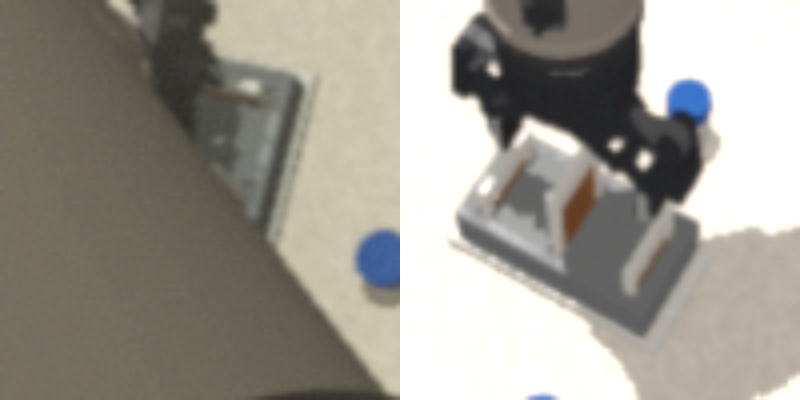

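The side view (right half) shows the tall plate between the open fingers, with no contact. I'll close on it.

Request:
play_rows(
  targets="0 0.001 0 0 0; 0.5 0.001 0 0 0; 1 0.001 0 0 0; 1 0.001 0 0 0; 1 0.001 0 0 0; 1 0.001 0 0 0; 1 0.001 0 0 0; 1 0.001 0 0 0",
  squeeze=25,
)

```text
clock: 3.53
tcp_pos: [0.5484, 0.2184, 0.0821]
orientation: [2.397, 2.03, 0.001]
contact_force: [1.2, -0.3, 0.6]
grip_width: 0.0058
gripper_force: 28.5
```

```bash
python3 -c "
from h import *
go(.5475,.2195,.20,-9.5)"
```

```text
t 3.53 tcp [0.5484 0.2184 0.0821] yang -9.48 tilt [0.001  0.0002] F [ 1.2 -0.3  0.6] w 0.0058 g 28.5
shift [ 0.001  -0.0009 -0.1179] spin 0.0004
```

Request:
play_rows(
  targets="1 0 0 0 0; 1 0 0 -0.015 0; 1 0 0 -0.04 0; 1 0 0 -0.07 0; 1 0 0 -0.1 0; 1 0 0 -0.13 0; 1 0 0 -0.14 0; 1 0 0 -0.14 0",
  squeeze=45,
)

```text
clock: 4.2
tcp_pos: [0.5488, 0.2194, 0.2248]
orientation: [2.396, 2.03, 0.007]
contact_force: [0.4, 0.8, -0.7]
grip_width: 0.0053
gripper_force: 49.6
```

```bash
python3 -c "
from h import *
go(.5728,-.287,.225,-.5)"
```

```text
t 4.2 tcp [0.5488 0.2194 0.2248] yang -9.45 tilt [0.0045 0.0018] F [ 0.4  0.8 -0.7] w 0.0053 g 49.6
shift [-0.4956  0.1068 -0.001 ] spin -0.1562
```

Request:
play_rows(
  targets="1 -0.02 0.004 0 -0.01; 1 -0.055 0.012 0 -0.02; 1 -0.09 0.02 0 -0.035; 1 -0.125 0.027 0 -0.05; 1 -0.16 0.034 0 -0.06; 1 -0.195 0.042 0 -0.07; 1 -0.23 0.05 0 -0.08; 1 -0.265 0.057 0 -0.09",
)

```text
clock: 4.87
tcp_pos: [0.5589, -0.0542, 0.2197]
orientation: [-2.301, -2.136, 0.004]
contact_force: [1.3, 0.4, -1.1]
grip_width: 0.0054
gripper_force: 49.5
```

```bash
python3 -c "
from h import *
go(.5728,-.287,.225,-.5)"
```

```text
t 4.87 tcp [ 0.5589 -0.0542  0.2197] yang -4.26 tilt [-0.0036  0.0001] F [ 1.3  0.4 -1.1] w 0.0054 g 49.5
shift [-0.2311  0.0312 -0.0054] spin -0.0657
```

Request:
play_rows(
  targets="1 -0.035 0.005 0 -0.01; 1 -0.07 0.01 0 -0.02; 1 -0.105 0.015 0 -0.03; 1 -0.14 0.02 0 -0.04; 1 -0.17 0.024 0 -0.05; 1 -0.2 0.028 0 -0.06; 1 -0.22 0.03 0 -0.066; 1 -0.231 0.031 0 -0.066",
)

```text
clock: 5.53
tcp_pos: [0.572, -0.2885, 0.219]
orientation: [-2.233, -2.205, 0.004]
contact_force: [-0.8, -0.4, -0.5]
grip_width: 0.0054
gripper_force: 49.5
```

Request:
play_rows(
  targets="1 0 0 0 0; 1 0 0 0 0; 1 0 0 0 0; 1 0 0 0 0",
)

```text
clock: 5.87
tcp_pos: [0.5744, -0.2824, 0.2219]
orientation: [-2.227, -2.214, -0.001]
contact_force: [-0.2, -0.2, -0.5]
grip_width: 0.005
gripper_force: 49.5
```

```bash
python3 -c "
from h import *
go(.5728,-.287,.225,-.5)
t=r.grab_frame('top')[:,:,::-1];s=r.grab_frame('side')[:,:,::-1]
cv2.imwrite('pics/top2.png',t);cv2.imwrite('pics/side2.png',s)
f=lambda im,x,y:cv2.convertScaleAbs(cv2.resize(im[y:y+100,x:x+100],None,fx=4,fy=4,interpolation=cv2.INTER_CUBIC),alpha=1.2)
cv2.imwrite('pics/g2.png',np.hstack([f(t,375,170),f(s,265,90)]))"
```

```text
t 5.87 tcp [ 0.5744 -0.2824  0.2219] yang -0.34 tilt [-0.0001  0.001 ] F [-0.2 -0.2 -0.5] w 0.005 g 49.5
shift [-0.0046 -0.0016 -0.0031] spin 0.0029
```

View pics/g2.png

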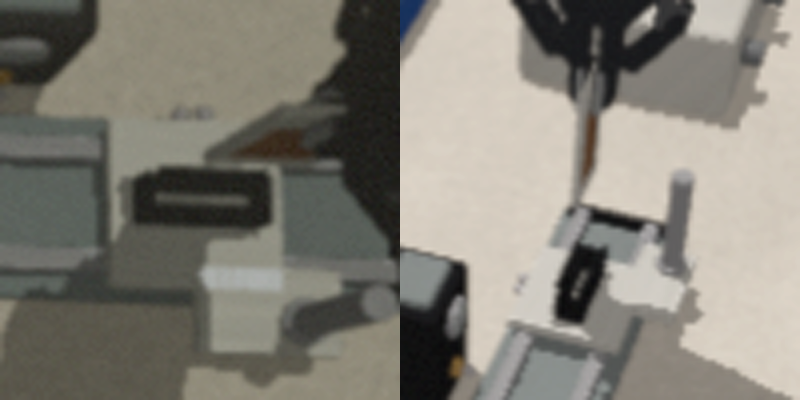

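The plate hangs over the slide. Its lower +y corner is at top px ≈(426.3,208.8) and its upper one at ≈(445,196), and the slot rims are at y 211.8–227.5. I'll measure the slot against the plate in the same pictures.

```bash
python3 -c "
from h import *
np.set_printoptions(precision=4,suppress=True)
print('corner bot',onz('top',(426.3,208.8),.152),'top',onz('top',(445,196),.252))
print('side bot',onz('side',(310.5,141),.152),'side top',onz('side',(313.5,107),.252))
print('rim U',onz('top',(424,212),.067),'L',onz('top',(424,227.3),.067), 'ends',onz('top',(408.5,219),.067),onz('top',(443,220),.067))
print('floor',onz('top',(413.8,219.8),.036),onz('top',(437.5,220.3),.036))
print('side floor',[onz('side',p,.036) for p in ((308.5,165.5),(312.5,157))])
print('block ends',onz('top',(402,219),.058),onz('top',(445.5,220),.058))
print('slide sheet edges',onz('top',(401.8,219),.031),onz('top',(445,230),.031))
print('handle',onz('top',(469.3,245.3),.131),onz('side',(335.5,134.5),.131))
g=cv2.imread('pics/top2.png')[:,:,1].astype(int)
print(g[200:235,420]);print(g[200:235,430]);print(g[220,400:450])
"
```

```text
corner bot [ 0.5739 -0.2557  0.152 ] top [ 0.5752 -0.2537  0.252 ]
side bot [ 0.5692 -0.2577  0.152 ] side top [ 0.5743 -0.2846  0.252 ]
rim U [ 0.5843 -0.2784  0.067 ] L [ 0.553  -0.2773  0.067 ] ends [ 0.5692 -0.2465  0.067 ] [ 0.5688 -0.3163  0.067 ]
floor [ 0.5732 -0.2663  0.036 ] [ 0.5733 -0.316   0.036 ]
side floor [array([ 0.5735, -0.2736,  0.036 ]), array([ 0.5724, -0.3148,  0.036 ])]
block ends [ 0.5704 -0.2358  0.058 ] [ 0.5705 -0.3247  0.058 ]
slide sheet edges [ 0.5752 -0.2425  0.031 ] [ 0.554  -0.3327  0.031 ]
handle [ 0.5114 -0.3397  0.131 ] [ 0.5116 -0.3345  0.131 ]
[113 121 120 120 123 119 120 120 122 122 118  81  39  29  28  33  25  31
  47  64  56  39  25  30  29  31  49  69  74  75  73  73  73  75  76]
[117 119 121 120 112  86  65  62  62  67  79  85  61  31  28  26  27  27
  40  65  69  50  32  29  25  28  37  67  72  86 112 121 121 120 118]
[ 54  56  82 113 115  89  72  69  41  27  24  30  28  34  49  52  54  54
  53  55  56  59  62  60  61  59  62  66  71  70  69  71  71  69  72  69
  60  41  24  28  28  33  48  90 111  99  83  79  77  78]
```

Request:
play_rows(
  targets="1 0 0 0.01 0; 1 0 0 0.025 0; 1 0 0 0.045 0; 1 0 0 0.06 0; 1 0 0 0.07 0; 1 0 0 0.07 0; 1 0 0 0.07 0; 1 0 0 0.07 0",
)

```text
clock: 6.63
tcp_pos: [0.5747, -0.285, 0.1529]
orientation: [2.23, 2.211, 0.001]
contact_force: [-0.6, 0.5, -0.1]
grip_width: 0.0057
gripper_force: 49.4
```

Request:
play_rows(
  targets="1 0 0 0 0; 1 0 0 0 0; 1 0 0 0 0; 1 0 0 0 0",
)

```text
clock: 6.97
tcp_pos: [0.5742, -0.2851, 0.1525]
orientation: [2.231, 2.211, 0.0]
contact_force: [0.4, -0.2, -1.1]
grip_width: 0.0053
gripper_force: 49.4
```

```bash
python3 -c "
from h import *
go(.573,-.289,.15,-.5)"
```

```text
t 6.97 tcp [ 0.5742 -0.2851  0.1525] yang -0.52 tilt [ 0.0008 -0.0004] F [ 0.4 -0.2 -1.1] w 0.0053 g 49.4
shift [-0.0039 -0.0012  0.0025] spin -0.0004
```

Request:
play_rows(
  targets="1 -0.004 -0.001 0.003 0; 1 -0.004 -0.001 0.003 0; 1 -0.004 -0.001 0.003 0; 1 -0.004 -0.001 0.003 0; 1 -0.004 -0.001 0.003 0; 1 -0.004 -0.001 0.003 0; 1 -0.004 -0.001 0.003 0; 1 -0.004 -0.001 0.003 0",
)

```text
clock: 7.63
tcp_pos: [0.573, -0.2889, 0.1491]
orientation: [2.231, 2.211, 0.0]
contact_force: [-0.2, -0.2, -1.2]
grip_width: 0.005
gripper_force: 49.4
```

```bash
python3 -c "
from h import *
go(.573,-.289,.15,-.5)
t=r.grab_frame('top')[:,:,::-1];s=r.grab_frame('side')[:,:,::-1]
cv2.imwrite('pics/top3.png',t);cv2.imwrite('pics/side3.png',s)
f=lambda im,x,y:cv2.convertScaleAbs(cv2.resize(im[y:y+60,x:x+50],None,fx=8,fy=8,interpolation=cv2.INTER_CUBIC),alpha=1.3)
cv2.imwrite('pics/g3.png',np.hstack([f(t,400,185),f(s,290,115)]))"
```

```text
t 7.63 tcp [ 0.573  -0.2889  0.1491] yang -0.51 tilt [ 0.0001 -0.    ] F [-0.2 -0.2 -1.2] w 0.005 g 49.4
shift [-0.0001 -0.     -0.0009] spin -0.0002
```

View pics/g3.png

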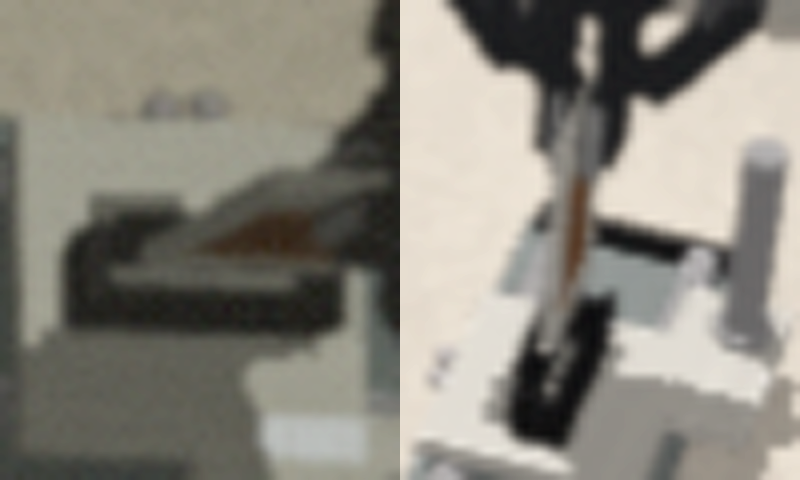

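The plate foot's +y corner is at top px ≈(417.5,216.9), just behind the slot floor strip, which runs (413.8–437.5, 219.3).

```bash
python3 -c "
from h import *
print(onz('top',(417.5,216.9),.079), onz('top',(413.8,219.3),.036),onz('top',(437.5,220.3),.036))
print('side foot',onz('side',(290+150/8,115+350/8),.079))"
```

```text
[ 0.57175251 -0.26123818  0.079     ] [ 0.57425407 -0.26634737  0.036     ] [ 0.57333808 -0.3160102   0.036     ]
side foot [ 0.57087037 -0.25934082  0.079     ]
```

Request:
play_rows(
  targets="1 -0.002 0.001 0 0; 1 -0.002 0.001 0.004 0; 1 -0.002 0.001 0.008 0; 1 -0.002 0.001 0.012 0; 1 -0.002 0.001 0.016 0; 1 -0.002 0.001 0.02 0; 1 -0.002 0.001 0.024 0; 1 -0.002 0.001 0.024 0",
)

```text
clock: 8.4
tcp_pos: [0.5733, -0.2907, 0.1238]
orientation: [-2.23, -2.21, 0.001]
contact_force: [0.4, -0.2, -1.6]
grip_width: 0.0051
gripper_force: 49.4
```

```bash
python3 -c "
from h import *
go(.573,-.291,.106,-.5)"
```

```text
t 8.4 tcp [ 0.5733 -0.2907  0.1238] yang -0.51 tilt [-0.0016  0.0007] F [ 0.4 -0.2 -1.6] w 0.0051 g 49.4
shift [-0.0003 -0.0003  0.0178] spin -0.0003
```

Request:
play_rows(
  targets="1 0 0 0.003 0; 1 0 0 0.006 0; 1 0 0 0.009 0; 1 0 0 0.009 0; 1 0 0 0.009 0",
)

```text
clock: 8.82
tcp_pos: [0.5739, -0.2909, 0.1158]
orientation: [-2.231, -2.211, 0.0]
contact_force: [-1.7, 0.1, -1.5]
grip_width: 0.0053
gripper_force: 49.4
```

```bash
python3 -c "
from h import *
go(.573,-.291,.106,-.5)"
```

```text
t 8.82 tcp [ 0.5739 -0.2909  0.1158] yang -0.51 tilt [-0.0003  0.0002] F [-1.7  0.1 -1.5] w 0.0053 g 49.4
shift [-0.0001 -0.0009  0.0098] spin -0.0002
```

Request:
play_rows(
  targets="1 0 -0.001 0.002 0; 1 0 -0.001 0.004 0; 1 0 -0.001 0.006 0; 1 0 -0.001 0.008 0; 1 0 -0.001 0.01 0; 1 0 -0.001 0.01 0; 1 0 -0.001 0.01 0",
)

```text
clock: 9.4
tcp_pos: [0.5732, -0.291, 0.1061]
orientation: [2.231, 2.211, 0.0]
contact_force: [-0.5, -0.0, -0.2]
grip_width: 0.0053
gripper_force: 49.6
```

```bash
python3 -c "
from h import *
go(.573,-.291,.106,-.5)"
```

```text
t 9.4 tcp [ 0.5732 -0.291   0.1061] yang -0.51 tilt [ 0.0005 -0.0001] F [-0.5 -0.  -0.2] w 0.0053 g 49.6
shift [-0.     -0.0002  0.0001] spin -0.0002
```

Request:
play_rows(
  targets="1 0 0 0.0015 0; 1 0 0 0.002 0; 1 0 0 0.002 0; 0.7 0 0 0.001 0; 0.3 0 0 0.001 0; 0 0 0 0.001 0; 0 0 0 0.001 0; 0 0 0 0.001 0",
  squeeze=20,
)

```text
clock: 10.07
tcp_pos: [0.5728, -0.291, 0.1047]
orientation: [-2.231, -2.211, 0.0]
contact_force: [0.1, -0.2, 0.5]
grip_width: 0.0427
gripper_force: 0.0
```

```bash
python3 -c "
from h import *
go(.513,-.341,.25,-90.5)"
```

```text
t 10.07 tcp [ 0.5728 -0.291   0.1047] yang -0.52 tilt [-0.0004  0.0002] F [ 0.1 -0.2  0.5] w 0.0427 g 0.0
shift [-0.0506 -0.0594 -0.1453] spin 1.5704
```

Request:
play_rows(
  targets="0 0 0 0 0; 0 0 0 -0.02 0; 0 0 0 -0.05 0; 0 0 0 -0.09 0; 0 0 0 -0.13 0; -0.5 0 0 -0.145 0; -1 0 0 -0.145 0; -1 0 0 -0.145 0",
)

```text
clock: 10.73
tcp_pos: [0.5733, -0.2911, 0.2508]
orientation: [2.23, 2.21, 0.001]
contact_force: [0.6, -0.2, -1.6]
grip_width: 0.077
gripper_force: 0.0
```

```bash
python3 -c "
from h import *
go(.513,-.341,.25,-90.5)
t=r.grab_frame('top')[:,:,::-1];s=r.grab_frame('side')[:,:,::-1]
cv2.imwrite('pics/top4.png',t);cv2.imwrite('pics/side4.png',s)
f=lambda im,x,y:cv2.convertScaleAbs(cv2.resize(im[y:y+90,x:x+80],None,fx=5,fy=5,interpolation=cv2.INTER_CUBIC),alpha=1.3)
cv2.imwrite('pics/g4.png',np.hstack([f(t,400,180),f(s,270,110)]))"
```

```text
t 10.73 tcp [ 0.5733 -0.2911  0.2508] yang -0.52 tilt [ 0.0016 -0.001 ] F [ 0.6 -0.2 -1.6] w 0.077 g 0.0
shift [-0.0504 -0.0599  0.0008] spin 1.5705
```

View pics/g4.png

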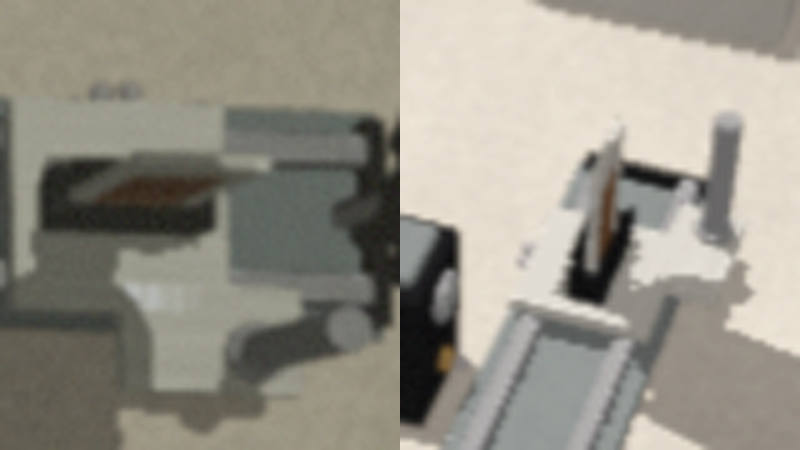

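Plate stands in the slot, let go. The handle top is at top (470,245.4) and side (335.6,134.4), which puts the handle at about (0.5125,-0.342).

Request:
play_rows(
  targets="-1 -0.006 -0.008 0 0.12; -1 -0.012 -0.015 0 0.24; -1 -0.018 -0.022 0 0.36; -1 -0.024 -0.03 0 0.48; -1 -0.03 -0.038 0 0.6; -1 -0.036 -0.045 0 0.72; -1 -0.045 -0.053 0 0.84; -1 -0.051 -0.06 0 0.96",
)

```text
clock: 11.5
tcp_pos: [0.5109, -0.3418, 0.2477]
orientation: [-3.001, -0.921, 0.004]
contact_force: [-1.0, -0.0, 0.4]
grip_width: 0.0854
gripper_force: 0.0
```

Request:
play_rows(
  targets="-1 0 0 0 0.12; -1 0 0 0 0.24; -1 0 0 0 0.36; -1 0 0 0 0.48; -1 0 0 0 0.6; -1 0 0 0 0.61; -1 0 0 0 0.61; -1 0 0 0 0.61",
)

```text
clock: 12.17
tcp_pos: [0.5121, -0.3412, 0.2489]
orientation: [-3.141, 0.008, 0.003]
contact_force: [1.6, 0.7, 0.2]
grip_width: 0.0856
gripper_force: 0.0
```

```bash
python3 -c "
from h import *
go(.5125,-.342,.09,-90.5)"
```

```text
t 12.17 tcp [ 0.5121 -0.3412  0.2489] yang -90.27 tilt [-0.0017  0.0009] F [1.6 0.7 0.2] w 0.0856 g 0.0
shift [0.0007 0.001  0.1589] spin 0.0039
```

Request:
play_rows(
  targets="-1 0 0.001 0.03 0; -1 0 0.001 0.06 0; -1 0 0.001 0.09 0; -1 0 0.001 0.115 0; -1 0 0.001 0.135 0; -1 0 0.001 0.155 0; -1 0 0.001 0.159 0; -1 0 0.001 0.159 0",
)

```text
clock: 12.83
tcp_pos: [0.5113, -0.3418, 0.0893]
orientation: [-3.14, 0.01, 0.005]
contact_force: [0.2, 0.3, 0.9]
grip_width: 0.0855
gripper_force: 0.0
```

Request:
play_rows(
  targets="-0.5 0 0 0 0; 0 0 0 0 0; 0.2 0 0 0 0; 0.4 0 0 0 0; 0.6 0 0 0 0; 1 0 0 0 0; 1 0 0 0 0; 1 0 0 0 0",
  squeeze=30,
)

```text
clock: 13.5
tcp_pos: [0.5128, -0.3425, 0.0916]
orientation: [3.141, -0.013, 0.001]
contact_force: [-1.5, 1.8, 6.4]
grip_width: 0.0172
gripper_force: 29.6
```

```bash
python3 -c "
from h import *
go(.5125,-.300,.09,-90.5)"
```

```text
t 13.5 tcp [ 0.5128 -0.3425  0.0916] yang -90.47 tilt [ 0.0006 -0.0003] F [-1.5  1.8  6.4] w 0.0172 g 29.6
shift [-0.0006 -0.0425  0.0016] spin 0.0006
```

Request:
play_rows(
  targets="1 0 -0.004 0 0; 1 0 -0.012 0 0; 1 0 -0.022 0 0; 1 0 -0.032 0 0; 1 0 -0.042 0 0; 1 0 -0.052 0 0; 1 0 -0.06 0 0; 1 0 -0.065 0 0",
  squeeze=60,
)

```text
clock: 14.17
tcp_pos: [0.5138, -0.2763, 0.0917]
orientation: [3.141, -0.011, 0.002]
contact_force: [-0.2, -1.2, 6.5]
grip_width: 0.0165
gripper_force: 58.7
```

Request:
play_rows(
  targets="1 0 -0.003 0 0; 1 0 -0.006 0 0; 1 0 -0.009 0 0; 1 0 -0.012 0 0; 1 0 -0.012 0 0; 1 0 -0.012 0 0",
)

```text
clock: 14.67
tcp_pos: [0.514, -0.2644, 0.0917]
orientation: [-3.142, 0.011, -0.002]
contact_force: [-0.6, 0.2, 6.7]
grip_width: 0.0167
gripper_force: 58.7
```

```bash
python3 -c "
from h import *
go(.5125,-.242,.09,-90.5)
t=r.grab_frame('top')[:,:,::-1]
cv2.imwrite('pics/top5.png',t)
f=lambda im,x,y:cv2.convertScaleAbs(cv2.resize(im[y:y+90,x:x+110],None,fx=6,fy=6,interpolation=cv2.INTER_CUBIC),alpha=1.3)
cv2.imwrite('pics/g5.png',f(t,345,150))"
```

```text
t 14.67 tcp [ 0.514  -0.2644  0.0917] yang -90.41 tilt [0.0015 0.    ] F [-0.6  0.2  6.7] w 0.0167 g 58.7
shift [-0.0017 -0.0224  0.0017] spin 0.0016
```

View pics/g5.png

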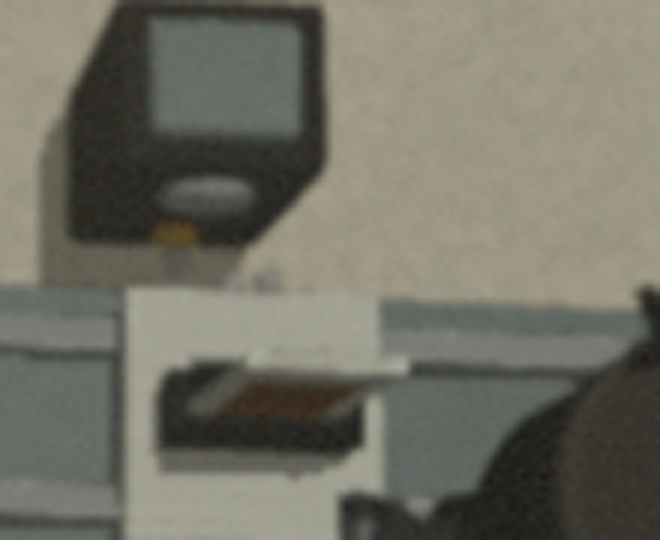

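The slide follows with the plate. The bump mid is at crop (253,278) and the ball at (177,255), so about 26 mm remain.

Request:
play_rows(
  targets="1 0 -0.003 0 0; 1 0 -0.006 0 0; 1 0 -0.009 0 0; 1 0 -0.011 0 0; 1 0 -0.012 0 0; 1 0 -0.012 0 0",
)

```text
clock: 15.22
tcp_pos: [0.5141, -0.2528, 0.0917]
orientation: [3.141, -0.012, 0.003]
contact_force: [0.7, -0.0, 5.7]
grip_width: 0.0166
gripper_force: 58.6
```

Request:
play_rows(
  targets="1 0 -0.001 0 0; 1 0 -0.002 0 0; 1 0 -0.002 0 0",
)

```text
clock: 15.47
tcp_pos: [0.5142, -0.251, 0.0918]
orientation: [3.141, -0.012, 0.003]
contact_force: [0.5, -0.9, 5.6]
grip_width: 0.0169
gripper_force: 58.6
```

Request:
play_rows(
  targets="1 0 -0.001 0 0; 1 0 -0.002 0 0; 1 0 -0.002 0 0",
)

```text
clock: 15.72
tcp_pos: [0.5142, -0.2491, 0.0917]
orientation: [3.141, -0.012, 0.003]
contact_force: [1.0, 0.1, 5.9]
grip_width: 0.0165
gripper_force: 58.6
```

Request:
play_rows(
  targets="1 0 -0.001 0 0; 1 0 -0.002 0 0; 1 0 -0.002 0 0",
)

```text
clock: 15.97
tcp_pos: [0.5142, -0.2483, 0.0918]
orientation: [3.14, -0.013, 0.004]
contact_force: [0.4, -4.8, 4.6]
grip_width: 0.0167
gripper_force: 58.6
```

Request:
play_rows(
  targets="1 0 -0.001 0 0; 1 0 -0.001 0 0; 1 0 -0.001 0 0",
)

```text
clock: 16.22
tcp_pos: [0.5142, -0.2481, 0.0918]
orientation: [3.139, -0.014, 0.004]
contact_force: [1.3, -6.6, 4.9]
grip_width: 0.0167
gripper_force: 58.6
```

Request:
play_rows(
  targets="1 0 -0.001 0 0; 1 0 -0.001 0 0; 1 0 -0.001 0 0",
)

```text
clock: 16.47
tcp_pos: [0.5142, -0.2475, 0.0918]
orientation: [3.139, -0.015, 0.004]
contact_force: [2.7, -7.6, 4.0]
grip_width: 0.0166
gripper_force: 58.6
```

First bump felt near y=-0.2483, so the notch is expected near -0.238.

Request:
play_rows(
  targets="1 0 -0.001 0 0; 1 0 -0.001 0 0; 1 0 -0.001 0 0",
)

```text
clock: 16.72
tcp_pos: [0.5141, -0.2473, 0.0918]
orientation: [3.138, -0.016, 0.005]
contact_force: [1.0, -9.2, 3.0]
grip_width: 0.0166
gripper_force: 58.6
```

Request:
play_rows(
  targets="1 0 -0.001 0 0; 1 0 -0.001 0 0; 1 0 -0.001 0 0",
)

```text
clock: 16.97
tcp_pos: [0.5142, -0.2462, 0.0918]
orientation: [3.138, -0.016, 0.005]
contact_force: [1.3, -8.1, 3.4]
grip_width: 0.0169
gripper_force: 58.7
```

Request:
play_rows(
  targets="1 0 -0.001 0 0; 1 0 -0.001 0 0; 1 0 -0.001 0 0",
)

```text
clock: 17.22
tcp_pos: [0.5143, -0.244, 0.0918]
orientation: [3.139, -0.015, 0.004]
contact_force: [1.1, -5.2, 5.2]
grip_width: 0.0167
gripper_force: 58.8
```

Request:
play_rows(
  targets="1 0 -0.001 0 0; 1 0 -0.001 0 0; 1 0 -0.001 0 0",
)

```text
clock: 17.47
tcp_pos: [0.5143, -0.2415, 0.0917]
orientation: [3.141, -0.013, 0.003]
contact_force: [0.6, -1.7, 6.4]
grip_width: 0.0166
gripper_force: 59.0
```

Request:
play_rows(
  targets="1 0 -0.001 0 0; 1 0 -0.001 0 0; 1 0 -0.001 0 0",
)

```text
clock: 17.72
tcp_pos: [0.5143, -0.24, 0.0917]
orientation: [3.141, -0.012, 0.003]
contact_force: [0.5, 0.1, 6.7]
grip_width: 0.0167
gripper_force: 59.0
```

Request:
play_rows(
  targets="1 0 -0.001 0 0; 1 0 -0.001 0 0; 1 0 -0.001 0 0",
)

```text
clock: 17.97
tcp_pos: [0.5144, -0.2384, 0.0917]
orientation: [-3.141, 0.011, -0.003]
contact_force: [0.6, 0.8, 7.4]
grip_width: 0.0161
gripper_force: 59.1
```

Now the slight pull. I'll go on in half-millimetre steps.

Request:
play_rows(
  targets="1 0 -0.0005 0 0; 1 0 -0.0005 0 0; 1 0 -0.0005 0 0",
)

```text
clock: 18.22
tcp_pos: [0.5143, -0.2382, 0.0917]
orientation: [-3.142, 0.012, -0.003]
contact_force: [-0.2, -0.6, 6.3]
grip_width: 0.0168
gripper_force: 59.1
```

Request:
play_rows(
  targets="1 0 -0.0005 0 0; 1 0 -0.0005 0 0; 1 0 -0.0005 0 0",
)

```text
clock: 18.47
tcp_pos: [0.5144, -0.238, 0.0917]
orientation: [3.141, -0.012, 0.003]
contact_force: [1.5, -1.5, 5.8]
grip_width: 0.0166
gripper_force: 59.0
```

Request:
play_rows(
  targets="1 0 -0.0005 0 0; 1 0 -0.001 0 0; 1 0 -0.001 0 0",
)

```text
clock: 18.72
tcp_pos: [0.5143, -0.2378, 0.0917]
orientation: [3.14, -0.013, 0.004]
contact_force: [0.2, -3.9, 6.1]
grip_width: 0.0169
gripper_force: 59.0
```

Request:
play_rows(
  targets="1 0 -0.0005 0 0; 1 0 -0.0005 0 0; 1 0 -0.0005 0 0",
)

```text
clock: 18.97
tcp_pos: [0.5143, -0.2376, 0.0917]
orientation: [3.14, -0.013, 0.004]
contact_force: [1.0, -4.1, 4.3]
grip_width: 0.0167
gripper_force: 58.9
```

The force rises steeply from y=-0.238, which is the notch. I'll let it settle and hand in.

Request:
play_rows(
  targets="1 0 0 0 0; 1 0 0 0 0; 1 0 0 0 0; 1 0 0 0 0",
)

```text
clock: 19.3
tcp_pos: [0.5144, -0.2376, 0.0917]
orientation: [3.14, -0.013, 0.004]
contact_force: [1.5, -4.0, 5.5]
grip_width: 0.0169
gripper_force: 58.9
```

```bash
python3 -c "
from h import *
go(.5143,-.238,.0917,-90.5)
print(r.hand_in())"
```

```text
t 19.3 tcp [ 0.5144 -0.2376  0.0917] yang -90.49 tilt [ 0.0024 -0.0015] F [ 1.5 -4.   5.5] w 0.0169 g 58.9
shift [-0.      0.0004  0.    ] spin 0.0002
the job is handed in; nothing more can be done
None
```

The job is handed in at 19.3 s, with no verdict returned: the tall plate stands in the slide's slot, let go, and by feel the slide is in the notch (push rising through about 4 N, not run past) with the gripper still holding the handle.

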